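# Turn the slicer's blade insert round and run the food holder home

### The arm

A 6-joint arm with a two-finger parallel gripper is mounted at the origin on a cart in front of the work surface, level with it; the furniture and walls round the work are solid. World frame = base frame: x ahead of the robot, y to its left, z up, the work surface at z = 0. Lengths are in mm, angles in rad, forces in N, time in s.
With the tool pointing down it reaches from about 400 to 925 mm from the base axis. Payload 12.5 kg.
Tool frame: the origin (TCP) lies at the very end of the fingers, on their centre line; the grasp point (between the pads) lies grip_depth behind it (grip_depth is the distance from the TCP to the grasp point, in mm); z points along the fingers, y is the line along which they close (so a half turn about z gives the same grasp; the last joint's range is limited). The gripper opens to 95 mm and grips with 3 to 60 N. Pads are 20 mm wide; open, the fingers measure 119 mm over their backs; the gripper's body (75 mm by 180 mm) begins 59 mm behind the grasp point.
Start: joints at [-1.24, 0.491, 1.559, -0, 1.092, -0.106], TCP at [264.426, -566.327, 214.661] pointing down, gripper open.
Joint ranges: [-3.1, 3.1], [-0.84, 2.19], [0.05, 2.79], [-1.13, 4.28], [0.06, 2.93], [-2.69, 2.69]. Speed limits (rad/s): [2.22, 2.22, 2.79, 3.14, 3.14, 3.14].

### API

Orientations are given as [roll, pitch, yaw] about the fixed x, y, z axes, in that order (R = Rz(yaw) Ry(pitch) Rx(roll)).
In Python, from cell import state, read_camera, job_done, grip_depth gives the robot as it stands.
- The arm moves only by the tool drive_tool, never from a script. Its argument "targets" is a list of rows, each an object with "jaw": the opening, from 0 (shut) to 1 (fully open); "travel": the shift along the tool's x, y, z in m, a list of three; "twist": the turn about the tool's z in rad. In form: [{"jaw": jaw, "travel": [tx, ty, tz], "twist": twist}, ...]. A call has 1 to 8 rows; each row is the pose to reach, as a shift and turn from the pose commanded when the call began, along the tool's axes at that moment; what a row does not reach only later rows make up. A row lasts 1/12 s, in which the tool goes at most 41.7 mm and 7.16 degrees, less where a joint would pass 70% of its speed; a pose out of reach is approached as far as the arm can. A call with a gripper value outside its range is refused whole. The fingers move at their own pace and stop on an object; the grip force is fixed at half the most. Time passes only in rows, so rows that repeat a pose let the fingers close. It gives the time, the measured TCP pose, the force, the opening and the grip force at its end, in the units of the state.
- state(): the state, without advancing time (a new reading comes with each control period).
- read_camera(name): name is "side" or "top" or "wrist"; returns a dict with "frame" (480x640x3 uint8, red, green, blue), "fx", "fy", "cx", "cy" (pixels), "k1" (the pictures are not rectified: a ray, as slopes to the right and down, at radius r is drawn at 1 + k1 r^2 times it, then the intrinsics apply), "R" (3x3) and "t" (3): a world point X has camera coordinates R X + t. Camera axes: x right, y down, z forward; pixel columns grow to the right and rows downward; lengths in mm; the calibration is good to about 2 mm. A picture is of the moment at which its call begins. There is no depth.
- job_done(): hands the job in; it is judged then, once.
The state is a dict: "t": time; "joints": joint angles; "qvel": joint speeds; "tau": joint torques, N m; "eef_pos": TCP position; "tcp_rot": TCP orientation; "ft_force": force on the tool from outside, world axes, zero at the start; "moment": the same for the moment, N m; "opening": opening from 0.0 (shut) to 1.0 (fully open); "grip_force": force on a finger pad.
Only numpy, scipy, OpenCV 4.12 (cv2) and the standard library are available. Lean on these libraries where they do the work, as an engineer would, in place of code of your own. Each camera call takes 0.05 s, during which the arm holds its last target. There are 200 camera calls.

### The job

After washing up, the blade insert of the vegetable slicer was dropped in back to front, so its cutting edge looks at the handle. Lift the insert out, turn it half round and seat it level in its recess again with the cutting edge looking at the slicer's open end; then feed the food holder into the two side rails from that open end and slide it all the way home against the end stop, where it covers the blade. Leave both released, and do not disturb the garlic and the onion behind the slicer.

Things in the scene. Friction and masses are not known exactly. Their poses are not given: they have to be found in the camera images.
- slicer: Vegetable slicer lying flat, firm on rubber feet (does not move), 270 x 138 x 50 mm: grey bed (top z = 34 mm) between two steel rails. Origin under its centre, on the worktop. +x runs along it from the open end (x = -135) to the black loop handle (x = +135), +z up. At both y sides of the insert is a finger opening, x = -8 to +38, |y| = 30 to 58 mm, open down to a thin dark pan on the worktop.
- slicer_seat (a point): Centre of the insert's recess, on its floor: x = +15, y = 0, z = 20 mm in the slicer's frame, same axes; the insert's origin lies here when seated. The recess is 87 (x) x 61 (y) mm, 14 mm deep, level with the bed, with a 3 mm bevel round its mouth.
- slicer_mouth (a point): Middle of the slicer's open end at the grooves' lower faces: x = -135, y = 0, z = 36 mm in the slicer's frame, same axes. Each rail has an inward-facing groove along x, z = 36 to 45 mm; groove bottoms 128 mm apart, lips 116 mm apart. The grooves can be entered only here, where they flare a little. Rail tops at z = 50 mm.
- slicer_stop (a point): Middle of the end stop's face, where the grooves end: x = +60, y = 0, z = 38 mm in the slicer's frame, same axes; its top is at z = 50 mm. The food holder's origin is 45 mm short of it when home.
- blade_insert: White plastic frame 84 (x) x 58 (y) x 14 mm, 0.12 kg, with a steel blade across it. Origin: centre of its underside. From its -x end: plain land 10 mm, dark through slot, cutting edge at x = -21 (looking to its own -x), steel to +10, four ribs. Starts seated but half a turn wrong; 1.5 mm play a side. Grip its 58 mm width through the finger openings. Right way: its +x along the slicer's +x.
- insert_front (a point): Middle of the insert's top edge at the end that the cutting edge looks to (x = -42, y = 0, z = 14 mm in the insert's frame). It must end towards the slicer's open end.
- food_holder: Black food holder, loose, 0.16 kg, starting on the worktop to the left. Plate 90 (x) x 125 (y) x 5 mm with bevelled corners, round collar (radius 41, 24 mm high), on it a grip bar 22 thick (x), 62 long (y), z = 23 to 57 mm. Origin: centre of the underside. The plate runs in the grooves, x along the slicer's x, either way round; play 1.5 mm a side, 4 mm in height; origin at z = 36 when resting.
- garlic: Garlic bulb, 60 mm wide, 58 mm high, loose, at the back; origin under its centre. A bystander.
- onion: Red onion, 66 mm wide, 71 mm high, loose, at the back; origin under its centre. A bystander.
Things that resemble listed ones, but are neither listed nor needed, are in the scene too. There is more than one size of the blade_insert; the job needs the largest.

How it is judged (in metres and radians):
On the way, in this order (a step that is already met when the one before it is completed fails the run):
1. the blade insert is lifted clear of its recess (z of blade_insert in the frame of slicer above 0.036 m), for 0.1 s.
2. the blade insert is seated again, level, its cutting edge towards the open end (x of blade_insert in the frame of slicer between 0.012 and 0.018 m and y of blade_insert in the frame of slicer between -0.003 and 0.003 m and z of blade_insert in the frame of slicer between 0.018 and 0.022 m and angle between the x axis of blade_insert and the x axis of slicer, either way round below 0.06 rad and angle between blade_insert's own z axis and vertical below 0.04 rad and x of insert_front in the frame of slicer below -0.02 m), for 0.2 s.
At the end, for the whole second after the job is handed in: Insert in its recess, cutting edge towards the open end: within 3 mm of centre, 2 mm of seated height, 0.04 rad of level, 0.06 rad of square. Food holder in both grooves over it, within 5 mm of the end stop, level within 0.06 rad. Both at rest and released (all of step 2 and x of food_holder in the frame of slicer between 0.01 and 0.019 m and y of food_holder in the frame of slicer between -0.004 and 0.004 m and z of food_holder in the frame of slicer between 0.033 and 0.041 m and angle between food_holder's own z axis and vertical below 0.06 rad and angle between the x axis of food_holder and the x axis of slicer, either way round below 0.08 rad and linear speed of each of blade_insert, food_holder below 0.01 m/s); the robot touches nothing.
It fails at once if the garlic is shifted by more than 40 mm (distance of garlic from where it was at the start of the episode above 0.04 m).
It fails at once if the onion is shifted by more than 40 mm (distance of onion from where it was at the start of the episode above 0.04 m).
It also fails if it takes over 69 s, if anything falls off the work surface, if the arm or the gripper's body presses on something with over 40 N, if the wrist force passes 120 N, or if a joint passes its speed limit or range.

## Working session

There is one attempt and no reset: what is moved stays moved. The work goes in short steps, Python scripts to look and compute and a tool call to move; the robot and the scene stay as the last step left them, time stands still between calls to the robot, and variables do not carry over. Pictures are saved under pics/ and viewed, at most 10 in all, crops included, and the job is handed in when it is done.

Besides the shell and the picture viewer there is one more tool, called as a command line: name --argument value ..., lists and objects as JSON in quotes. drive_tool: Moves the arm, as the interface text tells. Its arguments: {"type":"object","properties":{"targets":{"type":"array"}},"required":["targets"]}

```bash
ls; mkdir -p pics; cat > h.py <<'E'
import numpy as np, cv2
from cell import state, read_camera, job_done, grip_depth
def K(c): return np.array([[c['fx'],0,c['cx']],[0,c['fy'],c['cy']],[0,0,1.]])
def D(c):
    return np.array([c['k1'],0,0,0,0.])
def ray(c,uv):
    n=cv2.undistortPoints(np.array(uv,float).reshape(-1,1,2),K(c),D(c)).reshape(-1,2)
    d=np.c_[n,np.ones(len(n))]@np.array(c['R']); o=-np.array(c['R']).T@np.array(c['t'])
    return o,d
def onz(c,uv,z):
    o,d=ray(c,uv); s=(z-o[2])/d[:,2]; return o+d*s[:,None]
def proj(c,X):
    r=cv2.Rodrigues(np.array(c['R'],float))[0]
    return cv2.projectPoints(np.array(X,float).reshape(-1,1,3),r,np.array(c['t'],float),K(c),D(c))[0].reshape(-1,2)
def save(c,n): cv2.imwrite('pics/'+n+'.png',cv2.cvtColor(c['frame'],cv2.COLOR_RGB2BGR))
E
python3 - <<'E'
from h import *
print(grip_depth); print(state())
a=read_camera('top');b=read_camera('side')
save(a,'top0');save(b,'side0')
for c in(a,b): print(c['fx'],c['cx'],c['k1'],np.round(-np.array(c['R']).T@np.array(c['t'])),np.round(c['R'],3).tolist())
E
```

```text
pics
18.8
{'t': 0.0, 'joints': array([-1.23962151e+00,  4.91545551e-01,  1.55946822e+00,  1.48178029e-06,
        1.09169618e+00, -1.05592555e-01]), 'qvel': array([ 0.00045734,  0.00097784,  0.00053439, -0.000166  ,  0.00098894,
       -0.0010896 ]), 'tau': array([-1.37470306e-03, -6.12649655e+01, -2.58181626e+01,  6.91825664e-02,
        4.81887453e-02, -8.40079042e-05]), 'eef_pos': array([ 264.32537938, -566.07550402,  214.06399044]), 'tcp_rot': array([-3.14048172e+00, -1.19065594e-04,  4.36766621e-01]), 'ft_force': array([ 0.0935887 , -0.66000215,  0.43946138]), 'moment': array([-0.02712502,  0.01298779,  0.03749603]), 'grip_force': 0.0, 'opening': 1.0012015149117799}
443.96389921351283 310.00859246023845 0.02377744252953171 [437.  27. 881.] [[0.131, -0.991, -0.002], [-0.97, -0.128, -0.206], [0.204, 0.029, -0.978]]
473.45906066891274 320.28422319181215 0.026297385698343362 [338. 786. 547.] [[-0.934, -0.356, 0.02], [-0.205, 0.491, -0.847], [0.292, -0.795, -0.531]]
```

View pics/top0.png

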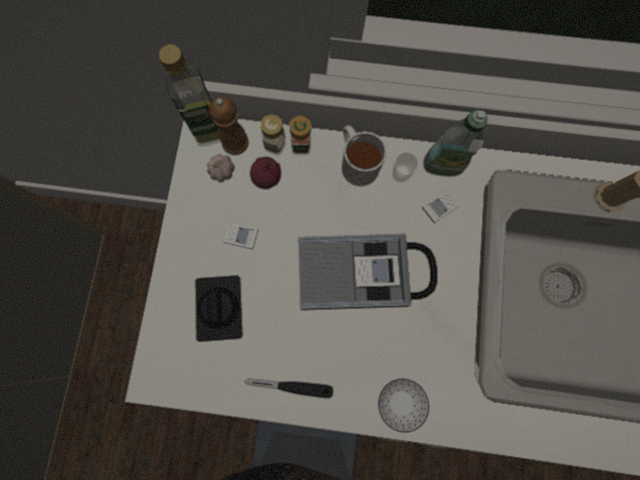

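View pics/side0.png

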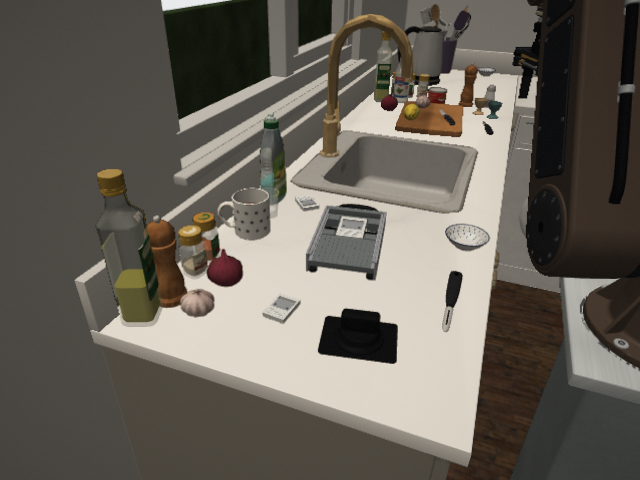

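The top view shows the slicer at (354,271), with its open end left and its handle right. Blade insert candidates are the white frames at (377,270) in the slicer, (240,235) and (440,207). I choose (377,270): it is the largest and is in the recess. The holder is at (218,308), the garlic at (220,167) and the onion at (265,172). Next I crop close to check the choice, and measure.

```bash
cat > m.py <<'E'
from h import *
a=read_camera('top')
f=cv2.cvtColor(a['frame'],cv2.COLOR_RGB2BGR)
crop=cv2.resize(f[220:345,190:445],None,fx=3.1,fy=3.1,interpolation=cv2.INTER_CUBIC)
g=cv2.cvtColor(f,cv2.COLOR_BGR2GRAY)
print('bright',g[255,275:300:6],g[300,215:225:3])
m=(g<135).astype(np.uint8)
n,l,s,ce=cv2.connectedComponentsWithStats(m)
for (u,v) in[(320,290),(230,330)]:
    k=l[v,u]; print(k,s[k],ce[k])
    cs=max(cv2.findContours((l==k).astype(np.uint8),cv2.RETR_EXTERNAL,cv2.CHAIN_APPROX_NONE)[0],key=cv2.contourArea)
    r=cv2.minAreaRect(cs);print(r); cv2.polylines(crop,[np.int32((cs.reshape(-1,2)-[190,220])*3.1)],True,(0,0,255))
cv2.imwrite('pics/crop1.png',crop)
E
python3 m.py
```

```text
bright [139 140 135 138  95] [24 19 26 28]
1 [     0      0    640    480 244245] [324.12376507 230.3032406 ]
((319.5, 239.5), (479.0, 639.0), 90.0)
1509 [ 186  274   60   69 3256] [217.92690418 308.23986486]
((214.7034454345703, 308.18804931640625), (67.2032470703125, 58.75875473022461), 87.75425720214844)
```

View pics/crop1.png

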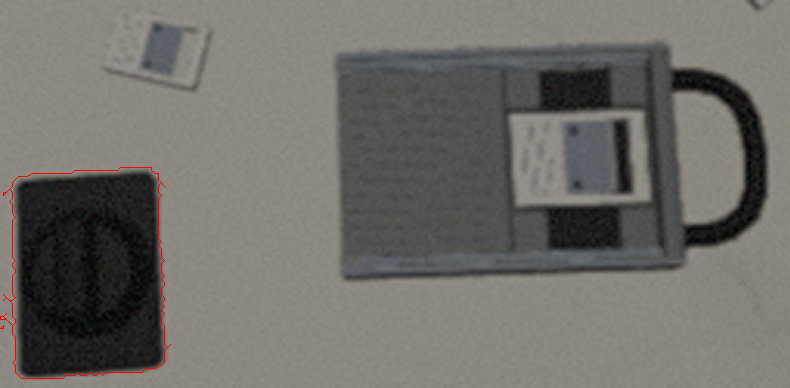

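The crop confirms that the largest insert is in the recess. Its dark slot at crop (622,157) is on the handle side, which is the wrong way round as described. The slicer's rail corners are at crop (337,53), (668,42), (685,262) and (344,277). Now for the positions.

```bash
cat > m2.py <<'E'
from h import *
F=[];
for i in range(6): a=read_camera('top');F.append(a['frame'].astype(float))
f=np.mean(F,0);g=f.mean(2)
def comp(m,u,v):
    n,l,s,ce=cv2.connectedComponentsWithStats(m.astype(np.uint8)); k=l[v,u]
    return max(cv2.findContours((l==k).astype(np.uint8),cv2.RETR_EXTERNAL,cv2.CHAIN_APPROX_NONE)[0],key=cv2.contourArea).reshape(-1,2)
def rect(c,z):
    P=onz(a,c,z)[:,:2]; r=cv2.minAreaRect(P.astype(np.float32)); return np.round(r[0],1),np.round(r[1],1),round(r[2],2)
print(g[255,280],g[290,320],g[300,215])
roi=np.zeros(g.shape,bool);roi[225:320,292:412]=1
c=comp((g<122)&roi,320,290);print('slicer z50',rect(c,50),'z40',rect(c,40))
roi[:]=0;roi[252:290,350:402]=1
h=comp((g>118)&roi,358,270);print('insert z34',rect(h,34),len(h))
c=comp(g<75,230,330);print('holder z5',rect(c,5))
q=np.array([(337,53),(344,277)])/3.1+[190,220];print('open end rail corners',onz(a,q,50).round(1).tolist())
q=np.array([(510,113),(645,110),(650,202),(515,207)])/3.1+[190,220];print('insert corners',onz(a,q,34).round(1).tolist())
q=np.array([(505,67),(514,250)])/3.1+[190,220];print('bed step',onz(a,q,34).round(1).tolist())
q=np.array([(540,72),(608,70),(621,247),(549,247),(610,107),(544,107)])/3.1+[190,220];print('openings',onz(a,q,34).round(1).tolist())
print('garlic,onion',onz(a,[(220,167),(265,172)],30).round().tolist())
E
python3 m2.py
```

```text
135.2222222222222 83.83333333333333 29.388888888888886
slicer z50 (array([575.2, -40.6]), array([141.5, 218.2]), 9.35) z40 (array([576.9, -41.4]), array([143.2, 220.8]), 9.35)
insert z34 (array([583.8, -82.2]), array([56.3, 82.1]), 9.67) 138
holder z5 (array([475.5, 214.4]), array([123.5,  88.8]), 11.72)
open end rail corners [[626.1, 74.9, 50.0], [490.2, 52.0, 50.0]]
insert corners [[605.7, -36.8, 34.0], [618.6, -120.2, 34.0], [561.5, -128.4, 34.0], [547.5, -46.3, 34.0]]
bed step [[634.6, -30.4, 34.0], [521.2, -48.6, 34.0]]
openings [[634.3, -52.6, 34.0], [641.1, -94.8, 34.0], [531.6, -113.3, 34.0], [525.8, -69.6, 34.0], [617.7, -98.4, 34.0], [612.3, -57.4, 34.0]]
garlic,onion [[755.0, 255.0, 30.0], [756.0, 162.0, 30.0]]
```

```bash
cat >> h.py <<'E'
def go(X,Y,Z,yaw):
    s=state();p=s['eef_pos'];w=s['tcp_rot'][2]
    d=np.array([X,Y,Z])-p;c,n=np.cos(w),np.sin(w)
    tw=(w-yaw+np.pi)%(2*np.pi)-np.pi
    print('t%.2f'%s['t'],'p',p.round(1),'yaw %.3f'%w,'j6 %.2f'%s['joints'][5],'open %.3f'%s['opening'],
     'TRAVEL',(np.array([c*d[0]+n*d[1],n*d[0]-c*d[1],-d[2]])/1000).round(4).tolist(),'TWIST %.3f'%tw,'rows',round(max(np.linalg.norm(d)/41.7,abs(tw)/.125),1))
E
python3 -c "
from h import *
go(584,-82,220,1.738)"
```

```text
t0.45 p [ 264.4 -566.3  214.6] yaw 0.437 j6 -0.11 open 0.999 TRAVEL [0.4944, -0.3036, -0.0054] TWIST -1.301 rows 13.9
```

drive_tool --targets '[{"jaw": 1,"travel": [0.247,-0.152,0],"twist": -0.65},{"jaw": 1,"travel": [0.247,-0.152,0],"twist": -0.65},{"jaw": 1,"travel": [0.247,-0.152,0],"twist": -0.65},{"jaw": 1,"travel": [0.247,-0.152,0],"twist": -0.65},{"jaw": 1,"travel": [0.247,-0.152,0],"twist": -0.65},{"jaw": 1,"travel": [0.247,-0.152,0],"twist": -0.65},{"jaw": 1,"travel": [0.247,-0.152,0],"twist": -0.65},{"jaw": 1,"travel": [0.247,-0.152,0],"twist": -0.65}]'

```text
t: 1.12
eef_pos: [426.5, -319.1, 214.9]
tcp_rot: [3.141, -0.001, 1.091]
ft_force: [-0.1, -0.3, -0.5]
opening: 1.001
grip_force: 0.0
```

```bash
python3 -c "
from h import *
go(584,-82,220,1.738)"
```

```text
t1.12 p [ 426.5 -319.1  214.9] yaw 1.091 j6 -0.29 open 1.001 TRAVEL [0.2831, 0.0304, -0.0051] TWIST -0.647 rows 6.8
```

drive_tool --targets '[{"jaw": 1,"travel": [0.283,0.03,0],"twist": -0.647},{"jaw": 1,"travel": [0.283,0.03,0],"twist": -0.647},{"jaw": 1,"travel": [0.283,0.03,0],"twist": -0.647},{"jaw": 1,"travel": [0.283,0.03,0],"twist": -0.647},{"jaw": 1,"travel": [0.283,0.03,0],"twist": -0.647},{"jaw": 1,"travel": [0.283,0.03,0],"twist": -0.647},{"jaw": 1,"travel": [0.283,0.03,0],"twist": -0.647},{"jaw": 1,"travel": [0.283,0.03,0],"twist": -0.647}]'

```text
t: 1.78
eef_pos: [584.6, -83.2, 214.5]
tcp_rot: [3.14, -0.0, 1.738]
ft_force: [-0.1, 0.4, -0.1]
opening: 1.002
grip_force: 0.0
```

```bash
python3 -c "
from h import *
go(584,-82,60,1.738)
c=read_camera('wrist');save(c,'w1')
print(c['fx'],c['cx'],c['cy'],c['k1'],np.round(-np.array(c['R']).T@np.array(c['t'])),np.round(c['R'],3).tolist())
sx=np.array([.167,-.986]);sy=np.array([.986,.167]);o=np.array([583.8,-82.2])
for q in [(-42,-29),(42,-29),(42,29),(-42,29)]: print(proj(c,np.r_[o+q[0]*sx+q[1]*sy,34]).round(1))
"
```

```text
t1.78 p [584.6 -83.2 214.5] yaw 1.738 j6 -0.42 open 1.002 TRAVEL [0.0013, -0.0004, 0.1545] TWIST -0.000 rows 3.7
404.7330910915866 311.9870225645651 242.22717312385177 -0.08528223185939798 [574. -17. 385.] [[0.986, 0.167, 0.001], [0.162, -0.957, 0.241], [0.041, -0.237, -0.971]]
[[276.6 170.7]]
[[278.4 264.5]]
[[342.5 264.5]]
[[344.2 170.7]]
```

View pics/w1.png

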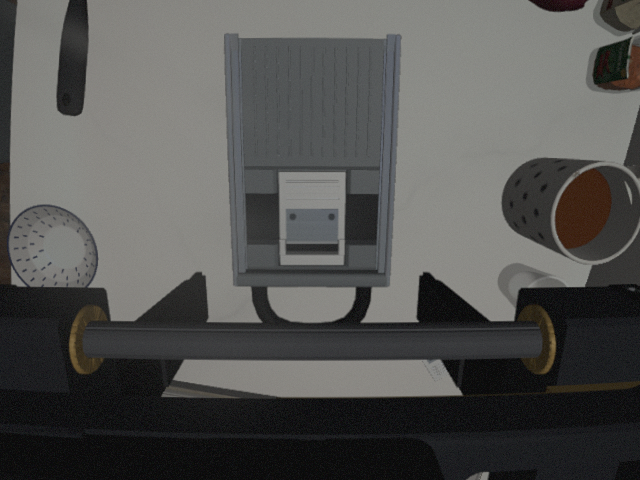

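The wrist view shows the insert at (279–346, 171–266), with its slot at (312,247) on the handle side. The finger openings are at (260,215) and (361,215), and everything is within about 2 px of the prediction. I'll refine from this image.

```bash
cat > w.py <<'E'
from h import *
c=read_camera('wrist');g=np.mean([read_camera('wrist')['frame'].astype(float).mean(2) for i in range(4)],0)
def fit(m,z,u,v):
    n,l,s,ce=cv2.connectedComponentsWithStats(m.astype(np.uint8)); k=l[v,u]
    cs=max(cv2.findContours((l==k).astype(np.uint8),cv2.RETR_EXTERNAL,cv2.CHAIN_APPROX_NONE)[0],key=cv2.contourArea).reshape(-1,2)
    P=onz(c,cs,z)[:,:2];r=cv2.minAreaRect(P.astype(np.float32));return r
R=np.zeros(g.shape,bool);R[160:275,268:356]=1
print(g[180,300],g[215,270],g[262,310],g[262,350],g[100,215],g[100,310])
print('insert',fit((g>125)&R,34,300,178))
R[:]=0;R[25:292,215:412]=1
print('slicer',fit((g<135)&R&~((g>200)),50,310,100))
# rails' outer edges by rows at z=50
L=[];Rr=[]
for v in range(60,260,10):
    d=np.diff(g[v]);
    L.append((215+np.argmin(d[215:245])+.5,v));Rr.append((380+np.argmax(d[380:410])+.5,v))
for e in(L,Rr):
    P=onz(c,e,50);vx,vy,x,y=cv2.fitLine(P[:,:2].astype(np.float32),cv2.DIST_HUBER,0,.01,.01).ravel();print('rail',x,y,np.degrees(np.arctan2(vy,vx)))
E
python3 w.py
```

```text
131.66666666666666 50.41666666666667 67.75 67.66666666666667 134.25000000000003 84.66666666666667
insert ((586.4559326171875, -79.79705047607422), (56.06280517578125, 81.08650207519531), 9.624170303344727)
slicer ((574.3280029296875, -38.00006103515625), (168.12255859375, 217.38528442382812), 9.542808532714844)
rail 510.52267 -45.3595 -80.46955
rail 639.0618 -15.484648 -87.43236
```

```bash
python3 -c "
from h import *
go(585.1,-81,10,1.738)"
```

```text
t2.08 p [581.6 -88.8 214.7] yaw 1.732 j6 -0.42 open 1.000 TRAVEL [0.0072, 0.0047, 0.2047] TWIST -0.006 rows 4.9
```

The arm was still settling when I took that measurement, so I'll repeat it at rest.

```bash
python3 w.py | grep insert;  python3 -c "
from h import *
go(585.1,-81,10,1.738)"
```

```text
insert ((584.7637939453125, -82.21731567382812), (56.22979736328125, 81.94674682617188), 9.540605545043945)
t2.33 p [582.  -88.2 214.8] yaw 1.733 j6 -0.42 open 0.998 TRAVEL [0.0066, 0.0042, 0.2048] TWIST -0.005 rows 4.9
```

drive_tool --targets '[{"jaw": 0.82,"travel": [0.0055,0.0033,0.04],"twist": -0.004},{"jaw": 0.82,"travel": [0.0055,0.0033,0.08],"twist": -0.004},{"jaw": 0.82,"travel": [0.0055,0.0033,0.115],"twist": -0.004},{"jaw": 0.82,"travel": [0.0055,0.0033,0.145],"twist": -0.004},{"jaw": 0.82,"travel": [0.0055,0.0033,0.155],"twist": -0.004},{"jaw": 0.82,"travel": [0.0055,0.0033,0.155],"twist": -0.004},{"jaw": 0.82,"travel": [0.0055,0.0033,0.155],"twist": -0.004},{"jaw": 0.82,"travel": [0.0055,0.0033,0.155],"twist": -0.004}]'

```text
t: 3.0
eef_pos: [585.5, -81.9, 61.5]
tcp_rot: [3.139, 0.001, 1.738]
ft_force: [-0.1, -0.0, -0.0]
opening: 0.818
grip_force: 0.0
```

```bash
python3 -c "
from h import *
go(584.4,-82.2,10,1.737)"
```

```text
t3.00 p [585.5 -81.9  61.5] yaw 1.738 j6 -0.42 open 0.818 TRAVEL [-0.0001, -0.0011, 0.0515] TWIST 0.001 rows 1.2
```

Good alignment. I go down to z≈10 and close.

drive_tool --targets '[{"jaw": 0.82,"travel": [0,-0.001,0.02],"twist": 0},{"jaw": 0.82,"travel": [0,-0.001,0.035],"twist": 0},{"jaw": 0.82,"travel": [0,-0.001,0.045],"twist": 0},{"jaw": 0.82,"travel": [0,-0.001,0.0505],"twist": 0},{"jaw": 0.82,"travel": [0,-0.001,0.0505],"twist": 0},{"jaw": 0.5,"travel": [0,-0.001,0.0505],"twist": 0},{"jaw": 0.5,"travel": [0,-0.001,0.0505],"twist": 0},{"jaw": 0.5,"travel": [0,-0.001,0.0505],"twist": 0}]'

```text
t: 3.67
eef_pos: [584.0, -81.9, 10.0]
tcp_rot: [3.14, 0.001, 1.738]
ft_force: [-0.1, 0.5, 0.1]
opening: 0.666
grip_force: 0.0
```

drive_tool --targets '[{"jaw": 0.5,"travel": [0,0,0],"twist": 0},{"jaw": 0.5,"travel": [0,0,0],"twist": 0},{"jaw": 0.5,"travel": [0,0,0],"twist": 0},{"jaw": 0.5,"travel": [0,0,0],"twist": 0}]'

```text
t: 4.0
eef_pos: [584.0, -81.8, 9.8]
tcp_rot: [3.14, 0.001, 1.738]
ft_force: [-0.4, 0.8, 5.8]
opening: 0.605
grip_force: 30.0
```

Gripped at 57.5 mm. Now I lift.

drive_tool --targets '[{"jaw": 0.5,"travel": [0,0,-0.01],"twist": 0},{"jaw": 0.5,"travel": [0,0,-0.025],"twist": 0},{"jaw": 0.5,"travel": [0,0,-0.05],"twist": 0},{"jaw": 0.5,"travel": [0,0,-0.08],"twist": 0},{"jaw": 0.5,"travel": [0,0,-0.1],"twist": 0},{"jaw": 0.5,"travel": [0,0,-0.1],"twist": 0},{"jaw": 0.5,"travel": [0,0,-0.1],"twist": 0},{"jaw": 0.5,"travel": [0,0,-0.1],"twist": 0}]'

```text
t: 4.67
eef_pos: [583.0, -81.7, 108.5]
tcp_rot: [-3.14, -0.0, 1.738]
ft_force: [0.6, 0.8, -2.6]
opening: 0.605
grip_force: 30.0
```

```bash
python3 -c "
from h import *
c=read_camera('wrist');save(c,'w2')
go(445,0,110,0.167)
print(proj(c,[[584,-82,115],[584,-82,110]]))"
```

```text
t4.72 p [582.9 -81.6 108.1] yaw 1.738 j6 -0.42 open 0.608 TRAVEL [0.1034, -0.1224, -0.0019] TWIST 1.571 rows 12.6
[[312.86849287 302.35732495]
 [312.85885657 298.04872156]]
```

View pics/w2.png

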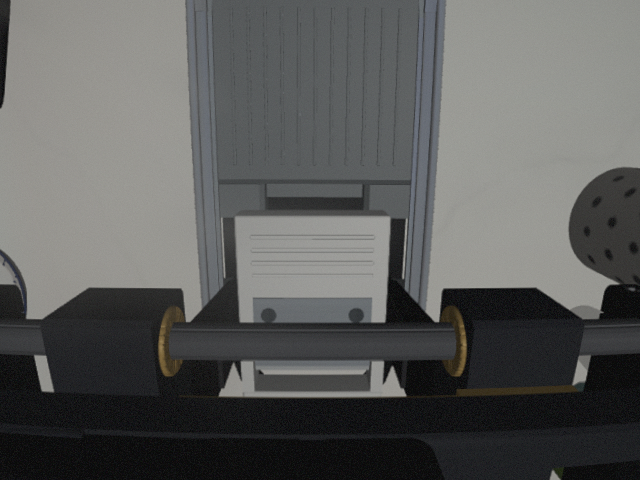

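The view shows the insert held level, with its top front edge at row 212 and columns 235–391. I turn it a quarter and carry it to free worktop in front of the slicer.

drive_tool --targets '[{"jaw": 0.5,"travel": [0.0074,-0.0087,0],"twist": 0.112},{"jaw": 0.5,"travel": [0.0148,-0.0175,0],"twist": 0.224},{"jaw": 0.5,"travel": [0.0222,-0.0262,0],"twist": 0.336},{"jaw": 0.5,"travel": [0.0295,-0.035,0],"twist": 0.449},{"jaw": 0.5,"travel": [0.0369,-0.0437,0],"twist": 0.561},{"jaw": 0.5,"travel": [0.0443,-0.0525,0],"twist": 0.673},{"jaw": 0.5,"travel": [0.0517,-0.0612,0],"twist": 0.785},{"jaw": 0.5,"travel": [0.0517,-0.0612,0],"twist": 0.785}]'

```text
t: 5.38
eef_pos: [512.5, -40.0, 108.0]
tcp_rot: [-3.138, 0.002, 0.948]
ft_force: [0.7, 0.0, -0.8]
opening: 0.606
grip_force: 30.0
```

drive_tool --targets '[{"jaw": 0.5,"travel": [-0.001,-0.0114,0],"twist": 0.112},{"jaw": 0.5,"travel": [-0.0019,-0.0229,0],"twist": 0.224},{"jaw": 0.5,"travel": [-0.0028,-0.0343,0],"twist": 0.336},{"jaw": 0.5,"travel": [-0.0038,-0.0457,0],"twist": 0.449},{"jaw": 0.5,"travel": [-0.0047,-0.0571,0],"twist": 0.561},{"jaw": 0.5,"travel": [-0.0057,-0.0686,0],"twist": 0.673},{"jaw": 0.5,"travel": [-0.0066,-0.08,0],"twist": 0.785},{"jaw": 0.5,"travel": [-0.0066,-0.08,0],"twist": 0.785}]'

```text
t: 6.05
eef_pos: [444.2, 0.5, 108.5]
tcp_rot: [-3.141, 0.002, 0.167]
ft_force: [0.6, 0.0, -1.4]
opening: 0.604
grip_force: 30.0
```

drive_tool --targets '[{"jaw": 0.5,"travel": [0,0,0.04],"twist": 0},{"jaw": 0.5,"travel": [0,0,0.07],"twist": 0},{"jaw": 0.5,"travel": [0,0,0.08],"twist": 0},{"jaw": 0.5,"travel": [0,0,0.08],"twist": 0},{"jaw": 0.5,"travel": [0,0,0.08],"twist": 0},{"jaw": 0.5,"travel": [0,0,0.08],"twist": 0}]'

```text
t: 6.55
eef_pos: [446.4, -0.3, 29.6]
tcp_rot: [3.141, -0.001, 0.17]
ft_force: [-0.0, -0.7, -0.6]
opening: 0.609
grip_force: 30.0
```

```bash
python3 -c "
from h import *
c=read_camera('wrist');save(c,'w3')
go(445,0,0,0.167)"
```

```text
t6.60 p [ 4.464e+02 -2.000e-01  2.990e+01] yaw 0.170 j6 1.25 open 0.606 TRAVEL [-0.0014, -0.0005, 0.0299] TWIST 0.003 rows 0.7
```

View pics/w3.png

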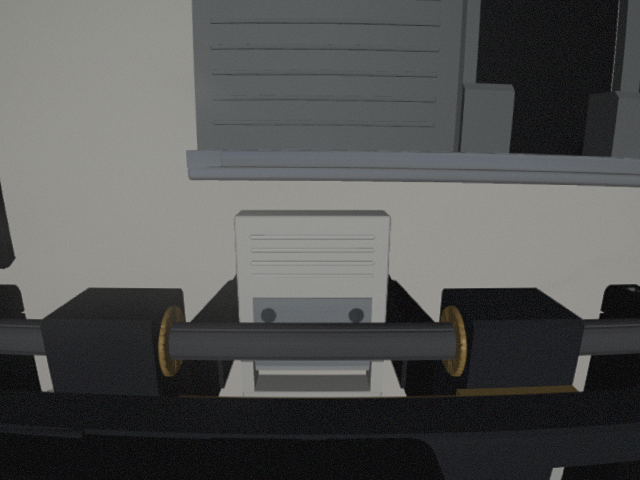

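The view shows the insert still level in the grip (front edge at row 212), over clear worktop short of the slicer rail at row 165. I lower to fingertip height and release, which is a drop of about 12 mm.

drive_tool --targets '[{"jaw": 0.5,"travel": [0,0,0.015],"twist": 0},{"jaw": 0.5,"travel": [0,0,0.024],"twist": 0},{"jaw": 0.5,"travel": [0,0,0.0275],"twist": 0},{"jaw": 0.5,"travel": [0,0,0.0275],"twist": 0},{"jaw": 0.5,"travel": [0,0,0.0275],"twist": 0},{"jaw": 0.9,"travel": [0,0,0.0275],"twist": 0},{"jaw": 0.9,"travel": [0,0,0.0275],"twist": 0},{"jaw": 0.9,"travel": [0,0,0.0275],"twist": 0}]'

```text
t: 7.27
eef_pos: [445.8, -0.0, 2.0]
tcp_rot: [3.141, -0.001, 0.168]
ft_force: [-0.3, -0.1, -0.5]
opening: 0.766
grip_force: 0.0
```

drive_tool --targets '[{"jaw": 0.9,"travel": [0,0,0],"twist": 0},{"jaw": 0.9,"travel": [0,0,-0.015],"twist": 0},{"jaw": 0.9,"travel": [0,0,-0.04],"twist": 0},{"jaw": 0.9,"travel": [0,0,-0.08],"twist": -0.124},{"jaw": 0.9,"travel": [0,0,-0.1],"twist": -0.249},{"jaw": 0.9,"travel": [0,0,-0.1],"twist": -0.374},{"jaw": 0.9,"travel": [0,0,-0.1],"twist": -0.499},{"jaw": 0.9,"travel": [0,0,-0.1],"twist": -0.62}]'

```text
t: 7.93
eef_pos: [445.7, -0.0, 102.4]
tcp_rot: [3.14, -0.001, 0.794]
ft_force: [-0.2, -0.3, 0.4]
opening: 0.901
grip_force: 0.0
```

drive_tool --targets '[{"jaw": 0.9,"travel": [0,0,0],"twist": -0.98},{"jaw": 0.9,"travel": [0,0,0],"twist": -0.98},{"jaw": 0.9,"travel": [0,0,0],"twist": -0.98},{"jaw": 0.9,"travel": [0,0,0],"twist": -0.98},{"jaw": 0.9,"travel": [0,0,0],"twist": -0.98},{"jaw": 0.9,"travel": [0,0,0],"twist": -0.98},{"jaw": 0.9,"travel": [0,0,0],"twist": -0.98},{"jaw": 0.9,"travel": [0,0,0],"twist": -0.98}]'

```text
t: 8.6
eef_pos: [445.5, 0.0, 101.7]
tcp_rot: [3.142, 0.0, 1.774]
ft_force: [-0.1, 0.6, 0.4]
opening: 0.901
grip_force: 0.0
```

drive_tool --targets '[{"jaw": 0.9,"travel": [0,0,0],"twist": -0.98},{"jaw": 0.9,"travel": [0,0,0],"twist": -0.98},{"jaw": 0.9,"travel": [0,0,0],"twist": -0.98},{"jaw": 0.9,"travel": [0,0,0],"twist": -0.98},{"jaw": 0.9,"travel": [0,0,0],"twist": -0.98},{"jaw": 0.9,"travel": [0,0,0],"twist": -0.98},{"jaw": 0.9,"travel": [0,0,0],"twist": -0.98},{"jaw": 0.9,"travel": [0,0,0],"twist": -0.98}]'

```text
t: 9.27
eef_pos: [445.5, -0.0, 101.7]
tcp_rot: [-3.142, 0.0, 2.754]
ft_force: [0.1, 0.5, -0.2]
opening: 0.898
grip_force: 0.0
```

```bash
python3 -c "
from h import *
go(445,0,100,0.167+np.pi)
for i in range(4): c=read_camera('wrist')
save(c,'w4')
go(445,0,100,0.167+np.pi)
print(proj(c,[446,0,14]))"
```

```text
t9.27 p [445.5  -0.  101.7] yaw 2.754 j6 -1.33 open 0.898 TRAVEL [0.0005, -0.0002, 0.0017] TWIST -0.554 rows 4.4
t9.47 p [445.6   0.  101.7] yaw 2.744 j6 -1.32 open 0.900 TRAVEL [0.0005, -0.0002, 0.0017] TWIST -0.565 rows 4.5
[[312.29349465 246.83635277]]
```

View pics/w4.png

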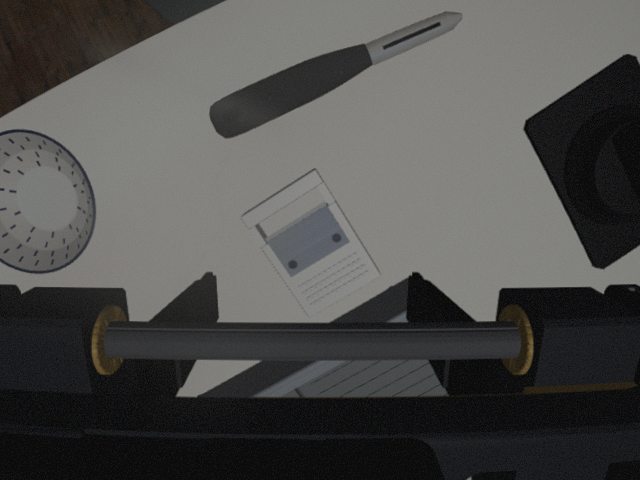

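The insert lies flat with corners at (242,216), (318,169), (381,271) and (310,316). I compute its pose from them.

```bash
python3 -c "
from h import *
c=read_camera('wrist')
P=onz(c,[(242,216),(318,169),(381,271),(310,316)],14)[:,:2]
print(P.round(1),P.mean(0),[np.linalg.norm(P[i]-P[i-1]).round(1) for i in range(4)])
d=(P[3]+P[2]-P[0]-P[1]);a=np.arctan2(d[1],d[0]);print('long axis',a)
for m in P.mean(0),: go(m[0],m[1],40,a+np.pi)
"
```

```text
[[409.4 -34. ]
 [400.7  22.9]
 [479.3  36. ]
 [490.9 -20.5]] [445.03973397   1.09202467] [np.float64(82.6), np.float64(57.6), np.float64(79.7), np.float64(57.7)]
long axis 0.16500582616359913
t9.52 p [445.6   0.  101.7] yaw 2.744 j6 -1.32 open 0.902 TRAVEL [0.0009, 0.0008, 0.0617] TWIST -0.562 rows 4.5
```

drive_tool --targets '[{"jaw": 0.9,"travel": [0,0,0],"twist": -0.12},{"jaw": 0.9,"travel": [0,0,0.01],"twist": -0.24},{"jaw": 0.9,"travel": [0,0,0.03],"twist": -0.36},{"jaw": 0.9,"travel": [0,0,0.05],"twist": -0.48},{"jaw": 0.9,"travel": [0,0,0.06],"twist": -0.563},{"jaw": 0.9,"travel": [0,0,0.06],"twist": -0.563},{"jaw": 0.9,"travel": [0,0,0.06],"twist": -0.563},{"jaw": 0.9,"travel": [0,0,0.06],"twist": -0.563}]'

```text
t: 10.18
eef_pos: [445.9, -0.0, 42.2]
tcp_rot: [-3.141, 0.001, -2.976]
ft_force: [-0.4, -0.4, 0.9]
opening: 0.899
grip_force: 0.0
```

drive_tool --targets '[{"jaw": 0.9,"travel": [0,0,0.02],"twist": 0},{"jaw": 0.9,"travel": [0,0,0.035],"twist": 0},{"jaw": 0.9,"travel": [0,0,0.04],"twist": 0},{"jaw": 0.9,"travel": [0,0,0.04],"twist": 0},{"jaw": 0.5,"travel": [0,0,0.04],"twist": 0},{"jaw": 0.5,"travel": [0,0,0.04],"twist": 0},{"jaw": 0.5,"travel": [0,0,0.04],"twist": 0},{"jaw": 0.5,"travel": [0,0,0.04],"twist": 0}]'

```text
t: 10.85
eef_pos: [445.9, -0.0, 2.2]
tcp_rot: [-3.141, 0.001, -2.973]
ft_force: [-0.1, -0.3, 0.2]
opening: 0.676
grip_force: 0.0
```

drive_tool --targets '[{"jaw": 0.5,"travel": [0,0,0],"twist": 0},{"jaw": 0.5,"travel": [0,0,0],"twist": 0},{"jaw": 0.5,"travel": [0,0,0],"twist": 0},{"jaw": 0.5,"travel": [0,0,0],"twist": 0}]'

```text
t: 11.18
eef_pos: [445.8, -0.0, 2.0]
tcp_rot: [-3.141, 0.001, -2.973]
ft_force: [-0.1, 0.8, 6.7]
opening: 0.608
grip_force: 30.0
```

drive_tool --targets '[{"jaw": 0.5,"travel": [0,0,-0.01],"twist": 0},{"jaw": 0.5,"travel": [0,0,-0.03],"twist": 0},{"jaw": 0.5,"travel": [0,0,-0.06],"twist": 0},{"jaw": 0.5,"travel": [0,0,-0.09],"twist": 0},{"jaw": 0.5,"travel": [0,0,-0.11],"twist": 0},{"jaw": 0.5,"travel": [0,0,-0.11],"twist": 0}]'

```text
t: 11.68
eef_pos: [446.9, -0.1, 114.9]
tcp_rot: [-3.14, 0.005, -2.972]
ft_force: [-0.0, 0.5, -0.5]
opening: 0.609
grip_force: 30.0
```

drive_tool --targets '[{"jaw": 0.5,"travel": [-0.0087,-0.0074,0],"twist": 0.112},{"jaw": 0.5,"travel": [-0.0175,-0.0149,0],"twist": 0.224},{"jaw": 0.5,"travel": [-0.0262,-0.0223,0],"twist": 0.336},{"jaw": 0.5,"travel": [-0.0349,-0.0297,0],"twist": 0.449},{"jaw": 0.5,"travel": [-0.0436,-0.0371,0],"twist": 0.561},{"jaw": 0.5,"travel": [-0.0524,-0.0446,0],"twist": 0.673},{"jaw": 0.5,"travel": [-0.0611,-0.052,0],"twist": 0.785},{"jaw": 0.5,"travel": [-0.0611,-0.052,0],"twist": 0.785}]'

```text
t: 12.35
eef_pos: [515.7, -41.8, 110.6]
tcp_rot: [-3.141, 0.0, 2.52]
ft_force: [-0.4, -0.0, -1.1]
opening: 0.605
grip_force: 30.0
```

drive_tool --targets '[{"jaw": 0.5,"travel": [-0.0114,0.0009,0],"twist": 0.112},{"jaw": 0.5,"travel": [-0.0229,0.0018,0],"twist": 0.224},{"jaw": 0.5,"travel": [-0.0343,0.0027,0],"twist": 0.336},{"jaw": 0.5,"travel": [-0.0457,0.0036,0],"twist": 0.449},{"jaw": 0.5,"travel": [-0.0571,0.0046,0],"twist": 0.561},{"jaw": 0.5,"travel": [-0.0686,0.0055,0],"twist": 0.673},{"jaw": 0.5,"travel": [-0.08,0.0064,0],"twist": 0.785},{"jaw": 0.5,"travel": [-0.08,0.0064,0],"twist": 0.785}]'

```text
t: 13.02
eef_pos: [584.1, -82.4, 110.6]
tcp_rot: [-3.141, 0.0, 1.739]
ft_force: [-0.4, 0.4, -1.9]
opening: 0.609
grip_force: 30.0
```

```bash
python3 -c "
from h import *
for i in range(5): c=read_camera('wrist')
save(c,'w5')
go(584,-82,100,1.738)
s=state();print(s['ft_force'],s['opening'])
z=s['eef_pos'][2]+12
print(proj(c,[[584,-82,z]]))"
```

```text
t13.27 p [582.7 -81.5 111.4] yaw 1.745 j6 -0.42 open 0.604 TRAVEL [-0.0008, 0.0012, 0.0114] TWIST 0.007 rows 0.3
[ 0.36303124 -0.15250956 -2.01014827] 0.6038089054905778
[[313.7743064  308.25655113]]
```

View pics/w5.png

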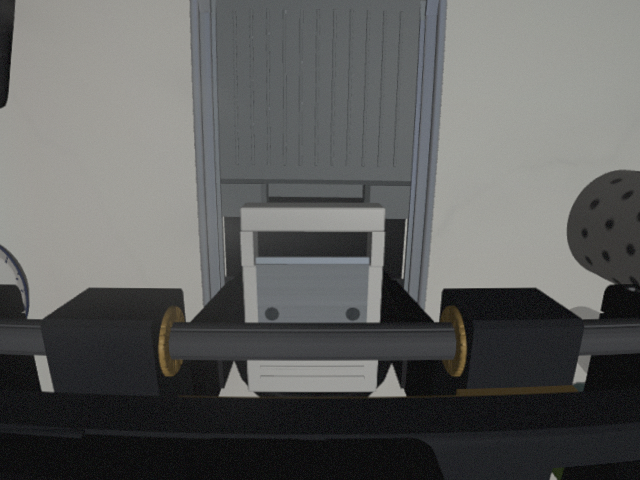

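The view shows the insert with its slot and edge leading towards the open end, front edge at about row 207, columns 242–384. I measure the insert's offset in the grip against the first grasp.

```bash
python3 -c "
from h import *
for n in('w2','w5'):
    g=cv2.imread('pics/%s.png'%n).mean(2); print(n,g[196:226,255:375].mean(1).round().tolist())
    print('cols',[ (np.argmax(np.diff(g[v,225:255]))+225, np.argmin(np.diff(g[v,370:400]))+370) for v in (215,222,228)])
c=read_camera('wrist');s=state();p=s['eef_pos'];w=s['tcp_rot'][2]
for row,dz in((215.5,24.2),(207.5,12),(206.5,12)):
    X=onz(c,[(313,row)],p[2]+dz)[0];d=X-p;print(row,'fwd',d[0]*np.cos(w)+d[1]*np.sin(w),'lat',d[0]*np.sin(w)-d[1]*np.cos(w))
go(584,-82,60,1.738);print(s['moment'])
"
```

```text
w2 [85.0, 63.0, 52.0, 52.0, 53.0, 53.0, 53.0, 54.0, 54.0, 54.0, 55.0, 55.0, 55.0, 60.0, 71.0, 76.0, 77.0, 77.0, 78.0, 94.0, 128.0, 142.0, 151.0, 152.0, 152.0, 152.0, 152.0, 152.0, 152.0, 152.0]
cols [(np.int64(228), np.int64(377)), (np.int64(234), np.int64(389)), (np.int64(234), np.int64(389))]
w5 [88.0, 66.0, 54.0, 53.0, 54.0, 55.0, 63.0, 76.0, 77.0, 78.0, 82.0, 106.0, 142.0, 154.0, 161.0, 160.0, 159.0, 158.0, 158.0, 158.0, 157.0, 157.0, 157.0, 156.0, 156.0, 156.0, 155.0, 155.0, 155.0, 155.0]
cols [(np.int64(240), np.int64(384)), (np.int64(240), np.int64(384)), (np.int64(240), np.int64(384))]
215.5 fwd 40.916711420528095 lat 0.700270014495711
207.5 fwd 41.93176648519881 lat 0.7153940866631006
206.5 fwd 42.329675180138295 lat 0.7144906739591415
t13.32 p [582.9 -81.5 111.5] yaw 1.744 j6 -0.42 open 0.606 TRAVEL [-0.0007, 0.001, 0.0515] TWIST 0.006 rows 1.2
[-0.02283049 -0.1273092  -0.0174707 ]
```

drive_tool --targets '[{"jaw": 0.5,"travel": [-0.0012,0.0011,0.02],"twist": 0.006},{"jaw": 0.5,"travel": [-0.0012,0.0011,0.045],"twist": 0.006},{"jaw": 0.5,"travel": [-0.0012,0.0011,0.065],"twist": 0.006},{"jaw": 0.5,"travel": [-0.0012,0.0011,0.07],"twist": 0.006},{"jaw": 0.5,"travel": [-0.0012,0.0011,0.07],"twist": 0.006},{"jaw": 0.5,"travel": [-0.0012,0.0011,0.07],"twist": 0.006},{"jaw": 0.5,"travel": [-0.0012,0.0011,0.07],"twist": 0.006},{"jaw": 0.5,"travel": [-0.0012,0.0011,0.07],"twist": 0.006}]'

```text
t: 13.98
eef_pos: [585.4, -83.1, 42.9]
tcp_rot: [3.14, 0.001, 1.735]
ft_force: [1.1, -0.2, -1.8]
opening: 0.608
grip_force: 30.0
```

```bash
python3 -c "
from h import *
go(584.2,-82.5,22,1.738)"
```

```text
t13.98 p [585.4 -83.1  42.9] yaw 1.735 j6 -0.42 open 0.608 TRAVEL [0.0008, -0.0011, 0.0209] TWIST -0.003 rows 0.5
```

drive_tool --targets '[{"jaw": 0.5,"travel": [0.0008,-0.0011,0.002],"twist": -0.003},{"jaw": 0.5,"travel": [0.0008,-0.0011,0.004],"twist": -0.003},{"jaw": 0.5,"travel": [0.0008,-0.0011,0.006],"twist": -0.003},{"jaw": 0.5,"travel": [0.0008,-0.0011,0.008],"twist": -0.003},{"jaw": 0.5,"travel": [0.0008,-0.0011,0.01],"twist": -0.003},{"jaw": 0.5,"travel": [0.0008,-0.0011,0.01],"twist": -0.003},{"jaw": 0.5,"travel": [0.0008,-0.0011,0.01],"twist": -0.003}]'

```text
t: 14.57
eef_pos: [583.6, -82.3, 31.4]
tcp_rot: [-3.141, -0.0, 1.738]
ft_force: [0.0, -0.4, -1.8]
opening: 0.606
grip_force: 30.0
```

drive_tool --targets '[{"jaw": 0.5,"travel": [0,0,0.002],"twist": 0},{"jaw": 0.5,"travel": [0,0,0.004],"twist": 0},{"jaw": 0.5,"travel": [0,0,0.006],"twist": 0},{"jaw": 0.5,"travel": [0,0,0.008],"twist": 0},{"jaw": 0.5,"travel": [0,0,0.009],"twist": 0},{"jaw": 0.5,"travel": [0,0,0.009],"twist": 0},{"jaw": 0.5,"travel": [0,0,0.009],"twist": 0}]'

```text
t: 15.15
eef_pos: [583.6, -82.4, 22.5]
tcp_rot: [-3.141, 0.0, 1.738]
ft_force: [0.8, 0.2, -0.8]
opening: 0.607
grip_force: 30.0
```

Seated to within a fraction of a millimetre. I release to a partial opening (78 mm), let it settle, and lift.

drive_tool --targets '[{"jaw": 0.8,"travel": [0,0,0],"twist": 0},{"jaw": 0.8,"travel": [0,0,0],"twist": 0},{"jaw": 0.8,"travel": [0,0,0],"twist": 0},{"jaw": 0.8,"travel": [0,0,0],"twist": 0},{"jaw": 0.8,"travel": [0,0,-0.03],"twist": 0},{"jaw": 0.8,"travel": [0,0,-0.07],"twist": 0},{"jaw": 0.8,"travel": [0,0,-0.11],"twist": 0},{"jaw": 0.8,"travel": [0,0,-0.15],"twist": 0}]'

```text
t: 15.82
eef_pos: [583.3, -82.2, 174.4]
tcp_rot: [-3.141, -0.0, 1.738]
ft_force: [0.3, -1.1, 0.5]
opening: 0.798
grip_force: 0.0
```

drive_tool --targets '[{"jaw": 0.8,"travel": [0,0,-0.04],"twist": 0},{"jaw": 0.8,"travel": [0,0,-0.04],"twist": 0},{"jaw": 0.8,"travel": [0,0,-0.04],"twist": 0},{"jaw": 0.8,"travel": [0,0,-0.04],"twist": 0},{"jaw": 0.8,"travel": [0,0,-0.04],"twist": 0}]'

```text
t: 16.23
eef_pos: [583.0, -82.2, 211.2]
tcp_rot: [-3.139, -0.001, 1.738]
ft_force: [0.9, 0.5, -0.2]
opening: 0.798
grip_force: 0.0
```

```bash
python3 w.py | tail -4; python3 -c "
from h import *
c=read_camera('wrist');save(c,'w6')
a=read_camera('top');g=cv2.cvtColor(a['frame'],cv2.COLOR_RGB2GRAY)
m=(g<75).astype(np.uint8);n,l,s,ce=cv2.connectedComponentsWithStats(m);k=l[330,230];print('holder',ce[k],s[k])
go(475.5,214.4,200,3.309)
w=3.309
"
```

```text
insert ((583.968994140625, -81.80003356933594), (56.95194625854492, 82.65311431884766), 9.633712768554688)
slicer ((576.85107421875, -37.364891052246094), (138.8544464111328, 209.12159729003906), 9.287341117858887)
rail 507.3788 -38.070953 -80.5496
rail 642.98737 -18.917599 -80.32433
holder [218.12175793 308.19596542] [ 196  276   46   65 2776]
t16.58 p [583.6 -82.3 212.2] yaw 1.738 j6 -0.42 open 0.802 TRAVEL [0.3106, -0.0573, 0.0122] TWIST -1.571 rows 12.6
```

View pics/w6.png

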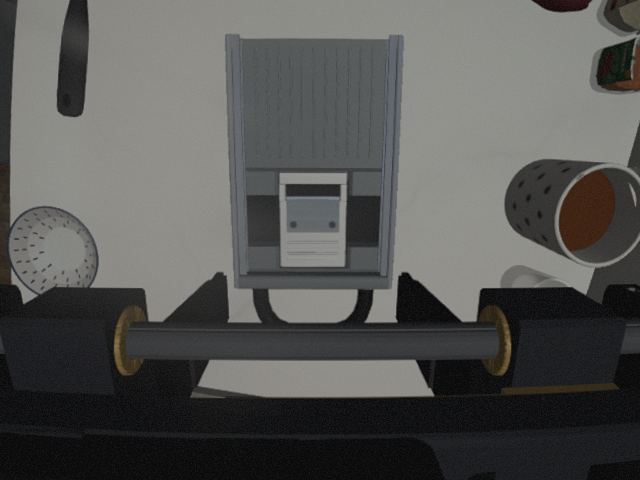

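The insert is seated at (279–347, 173–268), square, with the slot at (312,190) towards the open end. Now to the holder.

drive_tool --targets '[{"jaw": 0.6,"travel": [0.022,-0.0041,0],"twist": 0.11},{"jaw": 0.6,"travel": [0.0443,-0.0082,0],"twist": 0.219},{"jaw": 0.6,"travel": [0.0665,-0.0123,0],"twist": 0.328},{"jaw": 0.6,"travel": [0.0887,-0.0163,0],"twist": 0.438},{"jaw": 0.6,"travel": [0.111,-0.0204,0],"twist": 0.547},{"jaw": 0.6,"travel": [0.133,-0.0245,0],"twist": 0.657},{"jaw": 0.6,"travel": [0.1552,-0.0286,0],"twist": 0.766},{"jaw": 0.6,"travel": [0.1552,-0.0286,0],"twist": 0.766}]'

```text
t: 17.25
eef_pos: [528.3, 68.6, 212.7]
tcp_rot: [-3.141, -0.0, 0.967]
ft_force: [0.9, 0.1, 0.0]
opening: 0.6
grip_force: 0.0
```

drive_tool --targets '[{"jaw": 0.6,"travel": [0.0131,-0.0183,0],"twist": 0.11},{"jaw": 0.6,"travel": [0.0263,-0.0366,0],"twist": 0.219},{"jaw": 0.6,"travel": [0.0394,-0.0549,0],"twist": 0.328},{"jaw": 0.6,"travel": [0.0526,-0.0733,0],"twist": 0.438},{"jaw": 0.6,"travel": [0.0657,-0.0916,0],"twist": 0.548},{"jaw": 0.6,"travel": [0.0789,-0.11,0],"twist": 0.657},{"jaw": 0.6,"travel": [0.092,-0.1282,0],"twist": 0.767},{"jaw": 0.6,"travel": [0.092,-0.1282,0],"twist": 0.767}]'

```text
t: 17.92
eef_pos: [474.9, 216.3, 212.6]
tcp_rot: [-3.141, 0.0, 0.201]
ft_force: [0.8, 0.1, -0.1]
opening: 0.604
grip_force: 0.0
```

```bash
python3 -c "
from h import *
for i in range(5): c=read_camera('wrist')
save(c,'w7')
go(475.5,214.4,60,0.2045)
g=cv2.GaussianBlur(cv2.cvtColor(c['frame'],cv2.COLOR_RGB2GRAY),(3,3),0)
for v in (100,150,200,250): print(v,g[v,150:500:14].tolist())
print(proj(c,[475.5,214.4,5]),proj(c,[475.5,214.4,57]))
"
```

```text
t18.17 p [476.1 213.3 212.5] yaw 0.206 j6 1.66 open 0.602 TRAVEL [-0.0004, -0.0012, 0.1525] TWIST 0.002 rows 3.7
100 [57, 60, 163, 163, 165, 166, 167, 169, 168, 168, 168, 167, 168, 168, 168, 168, 168, 168, 168, 168, 168, 168, 168, 167, 167]
150 [67, 66, 165, 167, 167, 168, 167, 167, 163, 63, 64, 64, 65, 64, 62, 167, 167, 169, 169, 169, 169, 169, 169, 168, 168]
200 [68, 163, 165, 166, 167, 167, 167, 165, 136, 51, 48, 45, 41, 43, 38, 165, 169, 168, 170, 170, 169, 169, 169, 169, 168]
250 [62, 163, 165, 165, 167, 167, 166, 165, 162, 54, 47, 44, 40, 39, 41, 168, 169, 168, 169, 169, 170, 169, 170, 169, 168]
[[310.40441289 215.85597656]] [[310.12302611 227.16542378]]
```

View pics/w7.png

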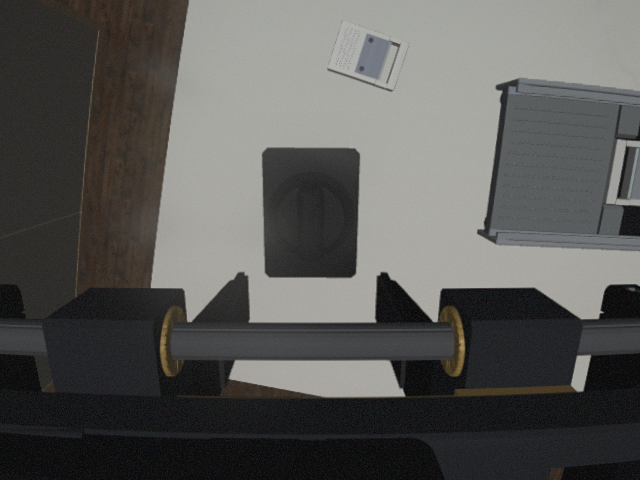

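The view shows the holder plate at (262–359, 148–277), with the grip bar upright at about (311,215) and aligned with the tool.

```bash
cat > hm.py <<'E'
from h import *
c=read_camera('wrist');g=cv2.cvtColor(c['frame'],cv2.COLOR_RGB2GRAY)
m=(g<120).astype(np.uint8);m[:140]=0;m[282:]=0;m[:,:252]=0;m[:,370:]=0
cs=max(cv2.findContours(m,cv2.RETR_EXTERNAL,cv2.CHAIN_APPROX_NONE)[0],key=cv2.contourArea).reshape(-1,2)
r=cv2.minAreaRect(onz(c,cs,4)[:,:2].astype(np.float32));print(r)
a=np.radians(r[2] if r[2]<45 else r[2]-90)
go(r[0][0],r[0][1],27,a)
E
python3 hm.py
```

```text
((476.29144287109375, 214.60995483398438), (124.52508544921875, 90.11714172363281), 11.770343780517578)
t18.22 p [476.1 213.3 212.5] yaw 0.206 j6 1.66 open 0.602 TRAVEL [0.0005, -0.0012, 0.1855] TWIST 0.000 rows 4.4
```

drive_tool --targets '[{"jaw": 0.6,"travel": [0,-0.001,0.04],"twist": 0},{"jaw": 0.6,"travel": [0,-0.001,0.08],"twist": 0},{"jaw": 0.6,"travel": [0,-0.001,0.11],"twist": 0},{"jaw": 0.6,"travel": [0,-0.001,0.13],"twist": 0},{"jaw": 0.6,"travel": [0,-0.001,0.14],"twist": 0},{"jaw": 0.6,"travel": [0,-0.001,0.14],"twist": 0},{"jaw": 0.6,"travel": [0,-0.001,0.14],"twist": 0},{"jaw": 0.6,"travel": [0,-0.001,0.14],"twist": 0}]'

```text
t: 18.88
eef_pos: [476.2, 215.2, 73.8]
tcp_rot: [-3.142, -0.002, 0.205]
ft_force: [0.2, -0.2, 0.9]
opening: 0.599
grip_force: 0.0
```

```bash
python3 -c "
from h import *
go(476,214.6,28,0.2055)"
```

```text
t18.88 p [476.2 215.2  73.8] yaw 0.205 j6 1.66 open 0.599 TRAVEL [-0.0003, 0.0005, 0.0458] TWIST -0.001 rows 1.1
```

drive_tool --targets '[{"jaw": 0.6,"travel": [0,0.0005,0.02],"twist": 0},{"jaw": 0.6,"travel": [0,0.0005,0.035],"twist": 0},{"jaw": 0.6,"travel": [0,0.0005,0.0455],"twist": 0},{"jaw": 0.6,"travel": [0,0.0005,0.0455],"twist": 0},{"jaw": 0.6,"travel": [0,0.0005,0.0455],"twist": 0},{"jaw": 0.15,"travel": [0,0.0005,0.0455],"twist": 0},{"jaw": 0.15,"travel": [0,0.0005,0.0455],"twist": 0},{"jaw": 0.15,"travel": [0,0.0005,0.0455],"twist": 0}]'

```text
t: 19.55
eef_pos: [475.9, 214.8, 27.9]
tcp_rot: [-3.142, -0.001, 0.205]
ft_force: [-0.1, 0.1, 0.4]
opening: 0.442
grip_force: 0.0
```

drive_tool --targets '[{"jaw": 0.15,"travel": [0,0,0],"twist": 0},{"jaw": 0.15,"travel": [0,0,0],"twist": 0},{"jaw": 0.15,"travel": [0,0,0],"twist": 0},{"jaw": 0.15,"travel": [0,0,0],"twist": 0},{"jaw": 0.15,"travel": [0,0,0],"twist": 0},{"jaw": 0.15,"travel": [0,0,0],"twist": 0},{"jaw": 0.15,"travel": [0,0,0],"twist": 0}]'

```text
t: 20.13
eef_pos: [475.6, 214.7, 27.3]
tcp_rot: [3.142, -0.0, 0.205]
ft_force: [-0.8, 0.5, 5.3]
opening: 0.232
grip_force: 30.0
```

```bash
python3 -c "
from h import *
go(536,203.3,64,0.167)"
```

```text
t20.13 p [475.6 214.7  27.3] yaw 0.205 j6 1.66 open 0.232 TRAVEL [0.0568, 0.0235, -0.0367] TWIST 0.038 rows 1.7
```

Gripped at 22 mm. I lift and carry it to just short of the open end.

drive_tool --targets '[{"jaw": 0.15,"travel": [0,0,-0.01],"twist": 0},{"jaw": 0.15,"travel": [0,0,-0.03],"twist": 0},{"jaw": 0.15,"travel": [0,0,-0.06],"twist": 0},{"jaw": 0.15,"travel": [0.013,0.025,-0.07],"twist": 0.01},{"jaw": 0.15,"travel": [0.027,0.051,-0.07],"twist": 0.02},{"jaw": 0.15,"travel": [0.04,0.077,-0.07],"twist": 0.03},{"jaw": 0.15,"travel": [0.0538,0.1,-0.07],"twist": 0.038},{"jaw": 0.15,"travel": [0.0538,0.1,-0.07],"twist": 0.038}]'

```text
t: 20.8
eef_pos: [551.4, 124.8, 97.7]
tcp_rot: [3.141, -0.002, 0.164]
ft_force: [-0.1, -0.0, -2.3]
opening: 0.226
grip_force: 30.0
```

drive_tool --targets '[{"jaw": 0.15,"travel": [0,0,0],"twist": 0},{"jaw": 0.15,"travel": [0,0,0],"twist": 0},{"jaw": 0.15,"travel": [0,0,0],"twist": 0},{"jaw": 0.15,"travel": [0,0,0],"twist": 0}]'

```text
t: 21.13
eef_pos: [547.9, 128.5, 97.2]
tcp_rot: [3.142, 0.0, 0.168]
ft_force: [0.3, 0.9, -1.9]
opening: 0.23
grip_force: 30.0
```

```bash
python3 -c "
from h import *
go(549,125,65.3,0.1675)
c=read_camera('wrist');save(c,'w8');b=read_camera('side');save(b,'side8')
"
```

```text
t21.13 p [547.9 128.5  97.2] yaw 0.168 j6 1.52 open 0.230 TRAVEL [0.0005, 0.0036, 0.0319] TWIST 0.000 rows 0.8
```

View pics/w8.png

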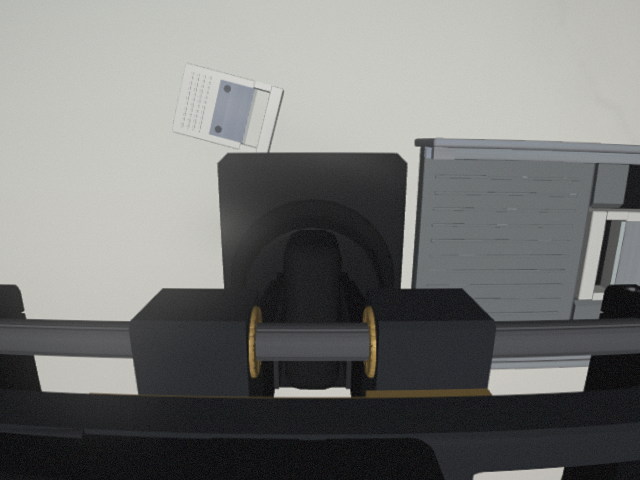

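The view shows the holder level in the grip, with the plate's far edge at row 153 and right edge at column 406. The mouth of the slicer's far rail is at (420,143). I check the lateral offset in this same view.

```bash
python3 -c "
from h import *
c=read_camera('wrist');s=state();p=s['eef_pos'];w=s['tcp_rot'][2];g=cv2.cvtColor(c['frame'],cv2.COLOR_RGB2GRAY).astype(float)
T=np.array([[np.cos(w),np.sin(w)],[np.sin(w),-np.cos(w)]])
def tool(uv,z): return ((onz(c,uv,z)-p)[:,:2]@T.T).round(1).tolist()
pr=[(u,140+np.argmin(np.diff(cv2.blur(g,(9,1))[140:170,u]))+.5) for u in (290,312,340,380)]
print('plate far edge',pr,tool(pr,p[2]-27.3+5),'bottom',tool(pr,p[2]-27.3))
e=[(v,) for v in()]
pr=[(385+np.argmax(np.diff(cv2.blur(g,(1,9))[v,385:412]))+.5,v) for v in (190,230,260)];print('plate right edge',pr,tool(pr,p[2]-27.3+5))
for u in (440,480,520,560,600): 
    col=cv2.blur(g,(9,1))[120:170,u]; d=np.diff(col); print(u,120+np.argmin(d)+.5, tool([(u,120+np.argmin(d)+.5)],50), col[10:45:2].round().tolist())
go(549,125,65.3,.1675);print(s['joints'])
"
```

```text
plate far edge [(290, np.float64(152.5)), (312, np.float64(151.5)), (340, np.float64(152.5)), (380, np.float64(152.5))] [[63.2, -9.9], [63.6, 0.4], [63.2, 13.4], [63.3, 32.1]] bottom [[63.1, -10.2], [63.5, 0.4], [63.1, 13.8], [63.2, 33.0]]
plate right edge [(np.float64(405.5), 190), (np.float64(403.5), 230), (np.float64(401.5), 260)] [[45.8, 45.0], [26.3, 45.1], [11.0, 45.0]]
440 137.5 [[70.8, 67.8]] [202.0, 201.0, 201.0, 202.0, 154.0, 142.0, 146.0, 142.0, 117.0, 135.0, 136.0, 138.0, 138.0, 139.0, 141.0, 116.0, 114.0, 115.0]
480 138.5 [[70.7, 89.5]] [201.0, 200.0, 200.0, 201.0, 198.0, 140.0, 145.0, 143.0, 133.0, 104.0, 137.0, 138.0, 137.0, 137.0, 131.0, 114.0, 113.0, 112.0]
520 139.5 [[70.7, 111.7]] [199.0, 200.0, 199.0, 200.0, 200.0, 163.0, 139.0, 143.0, 139.0, 113.0, 121.0, 138.0, 138.0, 136.0, 135.0, 135.0, 111.0, 112.0]
560 141.5 [[70.2, 134.6]] [197.0, 198.0, 198.0, 197.0, 198.0, 199.0, 125.0, 139.0, 139.0, 130.0, 97.0, 138.0, 139.0, 138.0, 137.0, 135.0, 89.0, 110.0]
600 162.5 [[59.6, 160.1]] [195.0, 194.0, 194.0, 195.0, 194.0, 196.0, 194.0, 129.0, 137.0, 136.0, 123.0, 105.0, 138.0, 138.0, 137.0, 139.0, 131.0, 91.0]
t21.28 p [548.2 128.3  97.2] yaw 0.168 j6 1.52 open 0.231 TRAVEL [0.0002, 0.0034, 0.0319] TWIST 0.000 rows 0.8
[ 1.12587918e-01  5.51082826e-01  1.83043262e+00 -1.13393720e-04
  7.60173168e-01  1.51576169e+00]
```

drive_tool --targets '[{"jaw": 0.15,"travel": [0.0004,0,0.01],"twist": 0},{"jaw": 0.15,"travel": [0.0004,0,0.022],"twist": 0},{"jaw": 0.15,"travel": [0.0004,0,0.0315],"twist": 0},{"jaw": 0.15,"travel": [0.0004,0,0.0315],"twist": 0},{"jaw": 0.15,"travel": [0.0004,0,0.0315],"twist": 0},{"jaw": 0.15,"travel": [0.0004,0,0.0315],"twist": 0},{"jaw": 0.15,"travel": [0.0004,0,0.0315],"twist": 0}]'

```text
t: 21.87
eef_pos: [549.2, 127.8, 66.0]
tcp_rot: [3.141, -0.001, 0.167]
ft_force: [-0.1, 0.5, -1.5]
opening: 0.228
grip_force: 30.0
```

```bash
python3 -c "
from h import *
go(548.7,128.3,65.3,0.1675)
d=np.array([548.7,128.3])-[584.1,-82.2];print('slicer x of holder',15+d@[.1662,-.9861],'y',d@[.9861,.1662])
"
```

```text
t21.87 p [549.2 127.8  66. ] yaw 0.167 j6 1.52 open 0.228 TRAVEL [-0.0004, -0.0006, 0.0007] TWIST -0.001 rows 0.0
slicer x of holder -198.45753 y 0.07716000000002055
```

drive_tool --targets '[{"jaw": 0.15,"travel": [-0.0002,0.004,0.0007],"twist": 0},{"jaw": 0.15,"travel": [-0.0002,0.008,0.0007],"twist": 0},{"jaw": 0.15,"travel": [-0.0002,0.012,0.0007],"twist": 0},{"jaw": 0.15,"travel": [-0.0002,0.016,0.0007],"twist": 0},{"jaw": 0.15,"travel": [-0.0002,0.019,0.0007],"twist": 0},{"jaw": 0.15,"travel": [-0.0002,0.022,0.0007],"twist": 0},{"jaw": 0.15,"travel": [-0.0002,0.025,0.0007],"twist": 0},{"jaw": 0.15,"travel": [-0.0002,0.028,0.0007],"twist": 0}]'

```text
t: 22.53
eef_pos: [553.5, 99.8, 64.9]
tcp_rot: [3.141, -0.0, 0.167]
ft_force: [-0.3, -0.2, -1.0]
opening: 0.229
grip_force: 30.0
```

No contact force, and the plate should be about 10 mm into the grooves. I continue gently.

drive_tool --targets '[{"jaw": 0.15,"travel": [0,0.005,0],"twist": 0},{"jaw": 0.15,"travel": [0,0.01,0],"twist": 0},{"jaw": 0.15,"travel": [0,0.016,0],"twist": 0},{"jaw": 0.15,"travel": [0,0.022,0],"twist": 0},{"jaw": 0.15,"travel": [0,0.028,0],"twist": 0},{"jaw": 0.15,"travel": [0,0.034,0],"twist": 0},{"jaw": 0.15,"travel": [0,0.04,0],"twist": 0},{"jaw": 0.15,"travel": [0,0.04,0],"twist": 0}]'

```text
t: 23.2
eef_pos: [560.3, 59.6, 64.9]
tcp_rot: [3.141, -0.0, 0.166]
ft_force: [0.5, -0.6, -1.1]
opening: 0.23
grip_force: 30.0
```

```bash
python3 -c "
from h import *
c=read_camera('wrist');save(c,'w9')
p=state()['eef_pos'];d=p[:2]-[584.1,-82.2];print('slicer x',15+d@[.1662,-.9861],'y',d@[.9861,.1662],p,state()['ft_force'],state()['moment'])
b=read_camera('side')['frame'][190:290,290:410];cv2.imwrite('pics/s9.png',cv2.resize(b[:,:,::-1],None,fx=5,fy=5,interpolation=cv2.INTER_CUBIC))
"
```

```text
slicer x -129.2848384909404 y 0.04844845825226329 [560.1680094   60.08510461  64.91900543] [-0.27964916 -1.15571447 -1.2174521 ] [ 0.03865037 -0.01680594 -0.01328317]
```

View pics/w9.png

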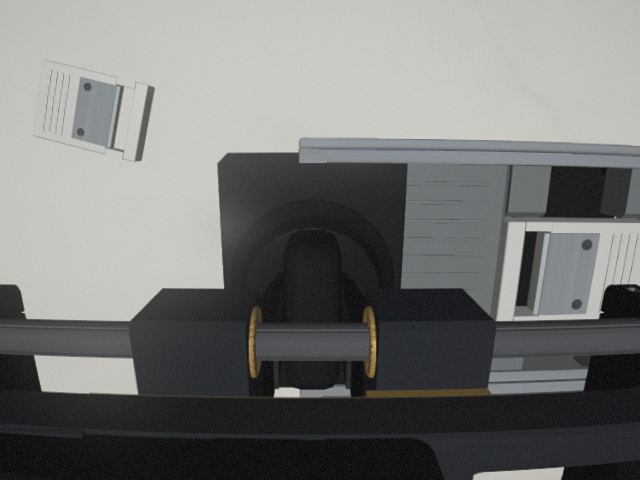

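The view shows the plate's far edge running under the far rail (300–407, row 150), so it is in the groove. I miscounted pictures: that was my twelfth view against a limit of ten, so from here I use numbers only.

drive_tool --targets '[{"jaw": 0.15,"travel": [0,0.008,0],"twist": 0},{"jaw": 0.15,"travel": [0,0.016,0],"twist": 0},{"jaw": 0.15,"travel": [0,0.024,0],"twist": 0},{"jaw": 0.15,"travel": [0,0.032,0],"twist": 0},{"jaw": 0.15,"travel": [0,0.04,0],"twist": 0},{"jaw": 0.15,"travel": [0,0.048,0],"twist": 0},{"jaw": 0.15,"travel": [0,0.056,0],"twist": 0},{"jaw": 0.15,"travel": [0,0.06,0],"twist": 0}]'

```text
t: 23.97
eef_pos: [570.2, 0.3, 64.9]
tcp_rot: [3.141, -0.0, 0.166]
ft_force: [1.4, -0.2, -0.9]
opening: 0.228
grip_force: 30.0
```

```bash
cat > q.py <<'E'
from h import *
s=state();p=s['eef_pos'];d=p[:2]-[584.1,-82.2];print('t',s['t'],'slicer x',15+d@[.1662,-.9861],'y',d@[.9861,.1662],p,s['ft_force'],s['tcp_rot'][2])
E
python3 q.py
```

```text
t 23.9667 slicer x -68.65502859999211 y 0.030474142449989472 [5.70226802e+02 2.95997443e-01 6.48862511e+01] [ 1.35476997 -0.16803851 -0.86395553] 0.16609304336048325
```

drive_tool --targets '[{"jaw": 0.15,"travel": [0,0.008,0],"twist": -0.001},{"jaw": 0.15,"travel": [0,0.016,0],"twist": -0.001},{"jaw": 0.15,"travel": [0,0.024,0],"twist": -0.001},{"jaw": 0.15,"travel": [0,0.032,0],"twist": -0.001},{"jaw": 0.15,"travel": [0,0.04,0],"twist": -0.001},{"jaw": 0.15,"travel": [0,0.048,0],"twist": -0.001},{"jaw": 0.15,"travel": [0,0.056,0],"twist": -0.001},{"jaw": 0.15,"travel": [0,0.062,0],"twist": -0.001}]'

```text
t: 24.63
eef_pos: [580.4, -60.6, 64.9]
tcp_rot: [3.141, -0.0, 0.167]
ft_force: [-0.1, 0.5, -2.0]
opening: 0.228
grip_force: 30.0
```

drive_tool --targets '[{"jaw": 0.15,"travel": [0,0.004,0],"twist": 0},{"jaw": 0.15,"travel": [0,0.008,0],"twist": 0},{"jaw": 0.15,"travel": [0,0.012,0],"twist": 0},{"jaw": 0.15,"travel": [0,0.016,0],"twist": 0},{"jaw": 0.15,"travel": [0,0.018,0],"twist": 0},{"jaw": 0.15,"travel": [0,0.018,0],"twist": 0},{"jaw": 0.15,"travel": [0,0.018,0],"twist": 0}]'

```text
t: 25.22
eef_pos: [583.3, -77.3, 64.9]
tcp_rot: [3.142, 0.0, 0.168]
ft_force: [-0.1, -1.0, -1.0]
opening: 0.228
grip_force: 30.0
```

```bash
python3 q.py
```

```text
t 25.2167 slicer x 10.056363609751148 y -0.026332736204276674 [583.25241419 -77.32953288  64.89230492] [-0.05413605 -1.03219572 -1.04074757] 0.16772746307523767
```

drive_tool --targets '[{"jaw": 0.15,"travel": [0,0.001,0],"twist": 0},{"jaw": 0.15,"travel": [0,0.002,0],"twist": 0},{"jaw": 0.15,"travel": [0,0.003,0],"twist": 0},{"jaw": 0.15,"travel": [0,0.0035,0],"twist": 0},{"jaw": 0.15,"travel": [0,0.0035,0],"twist": 0}]'

```text
t: 25.63
eef_pos: [583.9, -80.9, 64.9]
tcp_rot: [3.141, -0.0, 0.168]
ft_force: [-0.2, 0.6, -2.1]
opening: 0.229
grip_force: 30.0
```

drive_tool --targets '[{"jaw": 0.15,"travel": [0,0.001,0],"twist": 0},{"jaw": 0.15,"travel": [0,0.001,0],"twist": 0},{"jaw": 0.15,"travel": [0,0.001,0],"twist": 0}]'

```text
t: 25.88
eef_pos: [584.0, -81.8, 64.9]
tcp_rot: [3.142, 0.0, 0.168]
ft_force: [-0.2, 0.3, -1.8]
opening: 0.229
grip_force: 30.0
```

drive_tool --targets '[{"jaw": 0.15,"travel": [0,0.001,0],"twist": 0},{"jaw": 0.15,"travel": [0,0.001,0],"twist": 0},{"jaw": 0.15,"travel": [0,0.001,0],"twist": 0}]'

```text
t: 26.13
eef_pos: [584.2, -82.1, 65.0]
tcp_rot: [-3.141, -0.0, 0.167]
ft_force: [0.7, 5.1, -0.6]
opening: 0.23
grip_force: 30.0
```

drive_tool --targets '[{"jaw": 0.15,"travel": [0,0.0007,0],"twist": 0},{"jaw": 0.15,"travel": [0,0.0007,0],"twist": 0},{"jaw": 0.15,"travel": [0,0.0007,0],"twist": 0}]'

```text
t: 26.38
eef_pos: [584.3, -82.3, 65.0]
tcp_rot: [-3.14, -0.0, 0.167]
ft_force: [0.8, 7.5, 1.7]
opening: 0.227
grip_force: 30.0
```

Contact with the stop at x≈15 mm, exactly as expected. I relieve the push, lower onto the grooves, release and lift.

drive_tool --targets '[{"jaw": 0.15,"travel": [0,-0.001,0],"twist": 0},{"jaw": 0.15,"travel": [0,-0.001,0.001],"twist": 0},{"jaw": 0.15,"travel": [0,-0.001,0.0015],"twist": 0},{"jaw": 0.15,"travel": [0,-0.001,0.0015],"twist": 0}]'

```text
t: 26.72
eef_pos: [584.1, -82.2, 63.4]
tcp_rot: [-3.141, 0.0, 0.167]
ft_force: [0.1, 5.3, 0.1]
opening: 0.227
grip_force: 30.0
```

drive_tool --targets '[{"jaw": 0.55,"travel": [0,0,0],"twist": 0},{"jaw": 0.55,"travel": [0,0,0],"twist": 0},{"jaw": 0.55,"travel": [0,0,0],"twist": 0},{"jaw": 0.55,"travel": [0,0,0],"twist": 0},{"jaw": 0.55,"travel": [0,0,0],"twist": 0}]'

```text
t: 27.13
eef_pos: [584.2, -82.7, 63.5]
tcp_rot: [3.141, -0.0, 0.168]
ft_force: [-0.0, -0.3, 0.9]
opening: 0.511
grip_force: 0.0
```

drive_tool --targets '[{"jaw": 0.55,"travel": [0,0,-0.01],"twist": 0},{"jaw": 0.55,"travel": [0,0,-0.03],"twist": 0},{"jaw": 0.55,"travel": [0,0,-0.07],"twist": 0},{"jaw": 0.55,"travel": [0,0,-0.11],"twist": 0},{"jaw": 0.55,"travel": [0,0,-0.14],"twist": 0},{"jaw": 0.55,"travel": [0,0,-0.14],"twist": 0},{"jaw": 0.55,"travel": [0,0,-0.14],"twist": 0}]'

```text
t: 27.72
eef_pos: [584.6, -82.6, 205.8]
tcp_rot: [3.14, -0.004, 0.168]
ft_force: [-0.2, -0.1, -0.7]
opening: 0.551
grip_force: 0.0
```

```bash
python3 - <<'E'
from h import *
for i in range(4): c=read_camera('wrist')
s=state();print(s['t'],s['eef_pos'],s['opening'],s['ft_force'])
g=cv2.blur(cv2.cvtColor(c['frame'],cv2.COLOR_RGB2GRAY).astype(float),(3,3))
S=np.array([584.1,-82.2]);X=np.array([.1662,-.9861]);Y=np.array([.9861,.1662])
# black-plate extent along slicer x, at plate top z=41, at two y strips clear of collar
for y in (50,53,45):
    t=np.arange(-65,60,.5); P=np.array([np.r_[S+(k)*X+y*Y,41] for k in t]); uv=proj(c,P).round().astype(int)
    v=np.array([g[b,a] if 0<=a<640 and 0<=b<480 else -1 for a,b in uv]); d=np.diff(v)
    print(y,'left edge x=%.1f'%(15+t[np.argmin(d)]),v[::10].round().tolist())
E
```

```text
27.9167 [583.62376493 -82.37424379 202.25107457] 0.5493123375448831 [ 0.06239121 -0.75008386 -0.71302999]
50 left edge x=-30.0 [107.0, 106.0, 106.0, 108.0, 88.0, 55.0, 55.0, 56.0, 54.0, 54.0, 53.0, 53.0, 52.0, 53.0, 52.0, 53.0, 54.0, 54.0, 55.0, 55.0, 55.0, 55.0, 54.0, 106.0, 104.0]
53 left edge x=-30.0 [108.0, 109.0, 109.0, 109.0, 86.0, 57.0, 57.0, 57.0, 57.0, 56.0, 55.0, 55.0, 56.0, 57.0, 56.0, 57.0, 57.0, 56.0, 57.0, 57.0, 55.0, 54.0, 54.0, 108.0, 104.0]
45 left edge x=74.0 [107.0, 107.0, 107.0, 107.0, 88.0, 53.0, 53.0, 53.0, 53.0, 53.0, 50.0, 52.0, 51.0, 50.0, 48.0, 50.0, 50.0, 50.0, 49.0, 51.0, 51.0, 52.0, 53.0, 107.0, 104.0]
```

Plate rear edge at x = −30 mm means the holder's origin is at +15: home, released, and the gripper is clear. I hand in.

```bash
python3 -c "
from cell import job_done; print(job_done())"
```

```text
the job is handed in; nothing more can be done
None
```

The job is handed in (no verdict came back): the insert is turned and seated with its edge towards the open end, and the holder is home at about x = +15 mm, both released by about 28 s; garlic and onion were not approached, and I viewed 12 pictures against the limit of 10.

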